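# Microscope objectives back in their own wells, case shut

### The arm

A 6-joint arm with a two-finger parallel gripper is mounted at the origin on a cart in front of the work surface, level with it; the furniture and walls round the work are solid. World frame = base frame: x ahead of the robot, y to its left, z up, the work surface at z = 0. Lengths are in m, angles in rad, forces in N, time in s.
With the tool pointing down it reaches from about 0.35 to 0.8 m from the base axis. Payload 7.3 kg.
Tool frame: the origin (TCP) lies on the centre line of the jaws, within the pads' length; the fingertips stand 11 mm ahead of it and the grasp point (between the pads) lies 8 mm behind it; z points along the fingers, y is the line along which they close (so a half turn about z gives the same grasp; the last joint's range is limited). The gripper opens to 85 mm and grips with 20 to 120 N. Pads are 22 mm wide; open, the fingers measure 114 mm over their backs; the gripper's body (76 mm by 85 mm) begins 54 mm behind the grasp point. The pads swing forward as they close: fully open they stand 13 mm farther back than shut.
Start: joints at [1.012, 0.342, 1.524, -0, 1.275, -0.146], TCP at [0.211, 0.481, 0.242] pointing down, gripper open.
Joint ranges: [-2.53, 2.53], [-0.77, 2.02], [0.04, 2.7], [-1, 4.14], [0.28, 2.66], [-3.11, 3.11]. Speed limits (rad/s): [2.57, 2.57, 3.14, 3.14, 3.14, 3.14].

### API

Orientations are given as a 3x3 rotation matrix whose columns are the frame's x, y, z axes.
In Python, from cell import ctrl gives the robot as it stands.
- The arm moves only by the tool play_rows, never from a script. Its arguments are lists of equal length, an entry for each row: "offset": the shift along the tool's x, y, z normalised to -1 to 1, where 1 is 80 mm, a list of three; "delta_rot": the turn, a rotation vector about the tool's x, y, z normalised to -1 to 1, where 1 is 2 rad, a list of three; "jaw": the closure, from -1 (fully open) to 1 (shut). A call has 1 to 8 rows; each row is the pose to reach, as a shift and turn from the pose commanded when the call began, along the tool's axes at that moment; what a row does not reach only later rows make up. A row lasts 1/10 s, in which the tool goes at most 50 mm and 8.59 degrees, less where a joint would pass 70% of its speed; a pose out of reach is approached as far as the arm can. A call with a number of a shift or a turn outside -1 to 1 is refused whole. A call with a gripper value outside its range is refused whole. The fingers move at their own pace and stop on an object; "force" is the grip in N (left out, the last holds). Time passes only in rows, so rows that repeat a pose let the fingers close. It gives the time, the measured TCP pose, the force, the opening and the grip force at its end, in the units of the state.
- ctrl.observe(): the state, without advancing time (a new reading comes with each control period).
- ctrl.capture(name): name is "scene" or "top" or "wrist"; returns a dict with "color" (384x512x3 uint8, blue, green, red), "fx", "fy", "cx", "cy" (pixels), "R" (3x3) and "t" (3): a world point X has camera coordinates R X + t; the wrist camera has in their place "T_tool_cam" (4x4, takes a point from camera to tool coordinates, whose origin is the TCP and whose axes are the flange's). Camera axes: x right, y down, z forward; pixel columns grow to the right and rows downward; lengths in m; the calibration is good to about 2 mm. A picture is of the moment at which its call begins: read the wrist's pose just before it. There is no depth.
- ctrl.job_done(): hands the job in; it is judged then, once.
Trained networks look in a picture, given as the dict that the camera call returned (one of the last four; its "shot" number tells which), for a name from the list of things; names that differ only in an ending like _2 or _b are one class to them, and where a whole thing is asked for, a point or a joint stands for the part that bears it (a point fixed in the world has none). Each returns a list of dicts, best first, with "p" (0 to 1); they miss things now and then, are a little off and sometimes report something else, mostly with a low value. They report only what shows in the picture. A call takes as long as a camera call. They do not tell look-alikes from the thing itself.
- ctrl.trace(thing, picture): "mask" (384x512 bool, what is visible of it) and "extent" ([left, top, right, bottom] in pixels, round what is visible of it).
The state is a dict: "time_s": time; "joint_pos": joint angles; "joint_velocities": joint speeds; "joint_efforts": joint torques, N m; "ee_pos": TCP position; "tool_rot": TCP orientation; "contact_force": force on the tool from outside, world axes, zero at the start; "moment": the same for the moment, N m; "finger_gap": finger opening in m; "grasp_force": force on a finger pad.
Only numpy, scipy, OpenCV 4.12 (cv2) and the standard library are available. Lean on these libraries where they do the work, as an engineer would, in place of code of your own. Each camera call takes 0.05 s, during which the arm holds its last target. There are 200 camera calls.

### The job

The last class packed the microscope objectives away wrongly: the yellow-banded and the blue-banded one stand in each other's wells, and the red-banded one was left out on the bench. Set each objective upright into the well with the collar of its own colour (use a free spot for the exchange), without dropping or tipping any over, then shut the case's lid fully. Leave the Petri dish and the small vial where they stand.

Things in the scene. Friction and masses are not known exactly. Their poses are not given: they have to be found in the camera images.
- objective_red: microscope objective upright on its brass thread, red band near the top, 28 mm tall, about 0.09 kg. Steel barrel, 24 mm diameter, from 4 to 22 mm height (grip it there, from above); thread below 20 mm diameter, nose above tapers to 16 mm. Origin: centre of the underside, z up. Starts on the bench right of the case.
- objective_yellow: microscope objective upright on its brass thread, yellow band near the top, 33 mm tall, about 0.09 kg. Steel barrel, 24 mm diameter, from 4 to 27 mm height (grip it there, from above); thread below 20 mm diameter, nose above tapers to 16 mm. Origin: centre of the underside, z up. Starts in the blue well, 18 mm out of the insert.
- objective_blue: microscope objective upright on its brass thread, blue band near the top, 38 mm tall, about 0.09 kg. Steel barrel, 24 mm diameter, from 4 to 32 mm height (grip it there, from above); thread below 20 mm diameter, nose above tapers to 16 mm. Origin: centre of the underside, z up. Starts in the yellow well, 28 mm out of the insert.
- well_red: round well with a flat red collar (37 to 49 mm diameter) in the case's black insert. Well 35 mm across, 5 mm deep; insert top 20 mm above the bench. Origin: centre of the well's floor, where the objective's underside rests; x from the case's front to its hinge, y along the case, z up. The three wells lie in a row along y, 67 mm apart. Empty at the start.
- well_yellow: round well with a flat yellow collar (37 to 49 mm diameter) in the case's black insert. Well 35 mm across, 10 mm deep; insert top 20 mm above the bench. Origin: centre of the well's floor, where the objective's underside rests; x from the case's front to its hinge, y along the case, z up. The order of the colours in the row varies.
- well_blue: round well with a flat blue collar (37 to 49 mm diameter) in the case's black insert. Well 35 mm across, 15 mm deep; insert top 20 mm above the bench. Origin: centre of the well's floor, where the objective's underside rests; x from the case's front to its hinge, y along the case, z up. Case fixed; inside 104 (x) by 205 mm, walls 40 mm high.
- case_lid (a joint): angle of the grey metal case's lid: 0 shut, 1.75 leaning back fully open; starts at 1.55 to 1.74. Hinge line: along the wells' y, 56 mm behind the row of wells (+x), 41 mm above the bench. Stiff: it stays where put above about 0.75 rad, below that it sinks shut. It shuts only over objectives that stand in their own wells (2 mm to spare).
- lid_edge (a point): middle of the lid's front edge, on its outer face; 112 mm from the hinge line along the lid and 6 mm outward of it; moves with the lid. Lid: flat grey metal plate, felt inside, 211 mm wide with a 10 mm skirt all round but at the hinge, 0.12 kg; when shut its outer face is 47 mm above the bench.
- petri_dish: bystander: round glass Petri dish with pale agar, 96 mm diameter, 18 mm high, on the bench behind and right; origin: centre of the underside
- small_vial: bystander: small open glass vial with a white label and blue dot, 26 mm diameter, 44 mm high, on the bench just right of the case; origin: centre of the underside
There are look-alikes about, which are no part of the job. What is shaped like the well_red but purple is not meant.

How it is judged:
By the outcome, as a careful person would: the job done as asked, in the order asked, and still so for the second after the job is handed in, with the robot touching nothing.
It also fails if it takes over 112 s, if anything falls off the work surface, if the arm or the gripper's body presses on something with over 40 N, if the wrist force passes 120 N, or if a joint passes its speed limit or range.

## Working session

There is one attempt and no reset: what is moved stays moved. The work goes in short steps, Python scripts to look and compute and a tool call to move; the robot and the scene stay as the last step left them, time stands still between calls to the robot, and variables do not carry over. Pictures are saved under pics/ and viewed, at most 14 in all, crops included, and the job is handed in when it is done.

Besides the shell and the picture viewer there is one more tool, called after "Request:" as a command line: name --argument value ..., lists and objects as JSON in quotes. play_rows: Moves the arm, as the interface text tells. Scaled input: -1 to 1 covers 80 mm each way for a shift and 2 rad each way for a turn. Its arguments: {"type":"object","properties":{"offset":{"type":"array","items":{"type":"array","items":{"type":"number"}}},"delta_rot":{"type":"array","items":{"type":"array","items":{"type":"number"}}},"jaw":{"type":"array","items":{"type":"number"}},"force":{"type":"number"}},"required":["offset","delta_rot","jaw"]}

```bash
ls; mkdir -p pics; cat > h.py <<'E'
import numpy as np, cv2
from cell import ctrl
def ray(c,u,v):
    R=np.array(c["R"]);t=np.array(c["t"])
    return -R.T@t, R.T@np.array([(u-c["cx"])/c["fx"],(v-c["cy"])/c["fy"],1])
def at(c,u,v,z):
    o,d=ray(c,u,v); return o+d*(z-o[2])/d[2]
def proj(c,X):
    p=np.array(c["R"])@X+np.array(c["t"]); return c["fx"]*p[0]/p[2]+c["cx"],c["fy"]*p[1]/p[2]+c["cy"]
E
python3 - <<'E'
from h import *
s=ctrl.observe(); print(s)
names=["objective_red","objective_yellow","objective_blue","well_red","well_yellow","well_blue","case_lid","petri_dish","small_vial"]
for n in ["scene","top"]:
    c=ctrl.capture(n); cv2.imwrite(f"pics/{n}0.png",c["color"])
    print(n,-np.array(c["R"]).T@np.array(c["t"]))
    for k in names:
        for r in ctrl.trace(k,c)[:4]:
            m=np.argwhere(r["mask"]).mean(0)[::-1]; print(k,round(r["p"],2),r["extent"],m.round(1),at(c,*m,0.02).round(3))
E
```

```text
pics
{'time_s': 0.0, 'joint_pos': array([ 1.01202336e+00,  3.42754970e-01,  1.52504133e+00,  2.18210884e-05,
        1.27537970e+00, -1.45979378e-01]), 'joint_velocities': array([-6.68877606e-04,  7.97617621e-04, -5.00901717e-04,  1.18909909e-03,
       -5.18024702e-05,  4.06543721e-04]), 'joint_efforts': array([-2.45403375e-03, -4.33662415e+01, -2.46009117e+01, -4.79490373e-04,
        7.88896519e-03, -1.90918666e-05]), 'ee_pos': array([0.21037033, 0.48058561, 0.24160072]), 'tool_rot': array([[-9.16001031e-01,  4.01174994e-01, -8.57107746e-04],
       [ 4.01175831e-01,  9.16000098e-01, -1.33146519e-03],
       [ 2.50960238e-04, -1.56347440e-03, -9.99998746e-01]]), 'contact_force': array([-0.52393778, -0.79555724, -0.19015265]), 'moment': array([ 0.00593727, -0.01043183,  0.0258913 ]), 'grasp_force': 0.0, 'finger_gap': 0.08548317398418952}
scene [ 0.15425214 -0.72434085  0.61229785]
objective_red 0.52 [298.7, 285.8, 318.1, 307.0] [309.2 295.1] [ 0.494 -0.292  0.02 ]
objective_yellow 0.68 [219.9, 176.3, 230.2, 186.8] [224.  182.3] [0.51  0.085 0.02 ]
objective_blue 0.53 [210.1, 155.7,
[... 829 characters left out ...]
.18 [153.4, 175.5, 186.1, 214.9] [168.  194.6] [0.525 0.203 0.02 ]
well_red 0.76 [151.4, 177.0, 184.0, 214.6] [167.8 194.8] [0.524 0.204 0.02 ]
well_red 0.65 [303.2, 224.2, 335.1, 258.9] [320.3 238.7] [ 0.41  -0.211  0.02 ]
well_yellow 0.98 [179.6, 181.1, 210.2, 216.4] [192.2 197.8] [0.516 0.136 0.02 ]
well_yellow 0.49 [200.9, 183.9, 232.9, 219.2] [215.7 200.6] [0.51  0.072 0.02 ]
well_blue 0.7 [202.4, 182.6, 231.3, 220.4] [216.  200.7] [0.509 0.071 0.02 ]
case_lid 0.71 [143.5, 152.8, 235.0, 182.7] [188.4 167.4] [0.602 0.151 0.02 ]
petri_dish 0.72 [292.6, 135.2, 329.6, 171.9] [310.3 152.9] [ 0.646 -0.187  0.02 ]
small_vial 0.5 [279.3, 209.5, 291.0, 221.8] [284.5 215.5] [ 0.471 -0.116  0.02 ]
```

```bash
python3 - <<'E'
import cv2, numpy as np
a=cv2.imread("pics/scene0.png")[60:330,130:430]; b=cv2.imread("pics/top0.png")[120:290,130:390]
a=cv2.resize(a,None,fx=1.8,fy=1.8,interpolation=3);
cv2.imwrite("pics/a.png",cv2.resize(cv2.imread("pics/scene0.png")[60:330,130:430],None,fx=2.2,fy=2.2,interpolation=3))
cv2.imwrite("pics/b.png",cv2.resize(b,None,fx=3,fy=3,interpolation=3))
E
```

```text
(no output)
```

View pics/a.png

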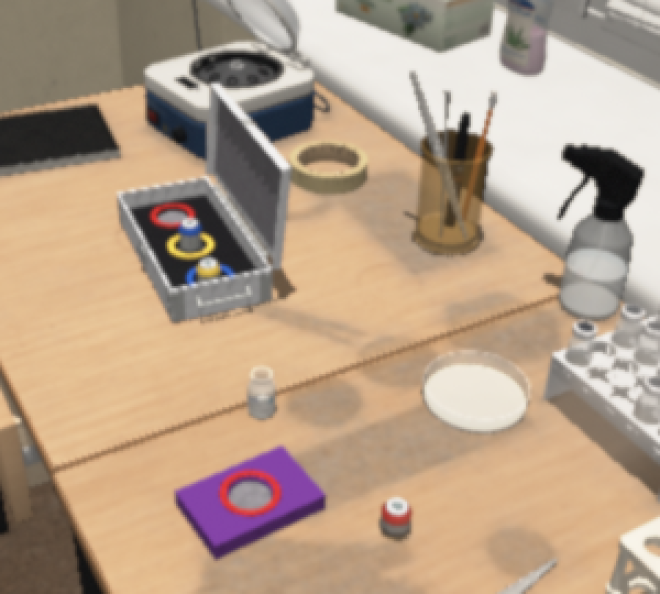

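View pics/b.png

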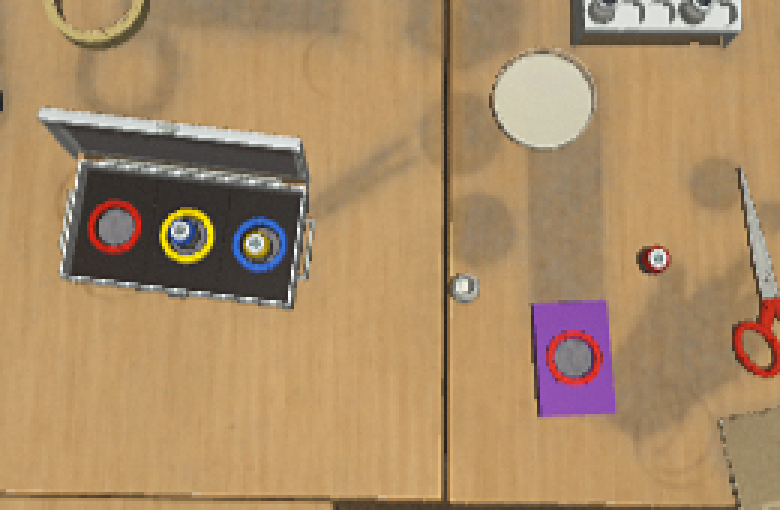

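Red wells: (168,195) in the top view lies in the case's black insert, so it is the real one. (320,239) lies in the purple block, so it is a look-alike and I'll ignore it. Ring order from left to right is red, yellow (holding blue) and blue (holding yellow). The red objective stands at about (348,206) in the top view.

```bash
python3 - <<'E'
from h import *
c=ctrl.capture("top"); im=c["color"]; hsv=cv2.cvtColor(im,cv2.COLOR_BGR2HSV).astype(int)
H,S,V=hsv[...,0],hsv[...,1],hsv[...,2]
sel={"red":((H<8)|(H>172)),"yellow":(H>24)&(H<33),"blue":(H>100)&(H<125)}
def big(col,box,smin=140):
    x0,y0,x1,y1=box; m=np.zeros(H.shape,np.uint8); m[y0:y1,x0:x1]=(sel[col]&(S>smin)&(V>60))[y0:y1,x0:x1]
    n,l,st,ce=cv2.connectedComponentsWithStats(m)
    return m,[(st[i,4],st[i,:4].tolist(),ce[i].round(1)) for i in range(1,n) if st[i,4]>5]
W=[]
for k,b in {"red":(145,170,190,222),"yellow":(175,175,208,222),"blue":(200,178,236,224)}.items():
    m,comps=big(k,b); print(k,comps)
    i=max(comps)[1]; q=np.argwhere(m[i[1]:i[1]+i[3],i[0]:i[0]+i[2]])[:,::-1]+i[:2]
    hull=cv2.convexHull(q.astype(np.int32)); e=cv2.fitEllipse(hull); print(k,e, at(c,*e[0],.02).round(4)); W.append(at(c,*e[0],.02)[:2])
W=np.array(W); print(np.linalg.norm(np.diff(W,axis=0),axis=1)); d=W[0]-W[2]; print("yaw y-axis",np.degrees(np.arctan2(d[1],d[0]))-90)
print("redobj",big("red",(335,190,360,220),100))
cv2.imwrite("pics/c.png",cv2.resize(im[145:225,135:245],None,fx=7,fy=7,interpolation=cv2.INTER_CUBIC))
E
```

```text
red [(np.int32(133), [159, 186, 18, 19], array([167.3, 195.1]))]
red ((167.6993865966797, 195.0873260498047), (17.685985565185547, 18.601547241210938), 22.485214233398438) [0.5232 0.2039 0.02  ]
yellow [(np.int32(132), [183, 189, 19, 19], array([191.7, 198.1]))]
yellow ((191.8975372314453, 198.06546020507812), (17.974260330200195, 18.53704261779785), 23.473979949951172) [0.5157 0.1371 0.02  ]
blue [(np.int32(117), [208, 192, 18, 19], array([216.1, 201. ]))]
blue ((216.17166137695312, 201.10516357421875), (17.535919189453125, 18.093473434448242), 28.104990005493164) [0.508  0.0704 0.02  ]
[0.06726713 0.06716302]
yaw y-axis -6.461070762431973
redobj (array([[0, 0, 0, ..., 0, 0, 0],
       [0, 0, 0, ..., 0, 0, 0],
       [0, 0, 0, ..., 0, 0, 0],
       ...,
       [0, 0, 0, ..., 0, 0, 0],
       [0, 0, 0, ..., 0, 0, 0],
       [0, 0, 0, ..., 0, 0, 0]], shape=(384, 512), dtype=uint8), [(np.int32(27), [344, 203, 9, 8], array([346.9, 207.2]))])
```

View pics/c.png

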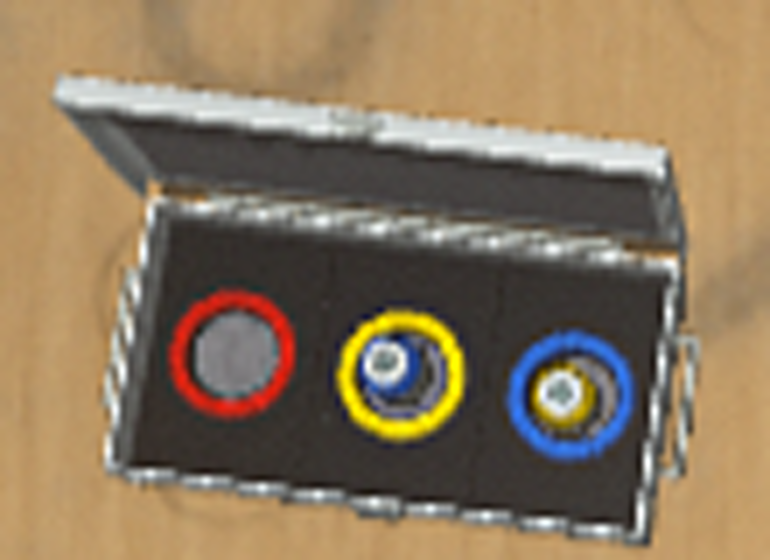

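The close-up shows the noses of blue at about (189.7,196.0) and yellow at about (214.9,200.7) in the top image. The lid stands open behind them. First move: turn the tool so the jaws close along the case's x, and set off towards the case.

Request:
play_rows --offset '[[-0.12, -0.05, 0], [-0.25, -0.1, 0], [-0.37, -0.15, 0], [-0.5, -0.2, 0], [-0.62, -0.25, 0], [-0.75, -0.3, 0], [-0.87, -0.35, 0], [-1, -0.4, 0]]' --delta_rot '[[0, 0, 0.07], [0, 0, 0.14], [0, 0, 0.21], [0, 0, 0.28], [0, 0, 0.35], [0, 0, 0.42], [0, 0, 0.49], [0, 0, 0.56]]' --jaw '[-0.18, -0.18, -0.18, -0.18, -0.18, -0.18, -0.18, -0.18]' --force 40

```text
time_s: 1.85
ee_pos: [0.2713, 0.4192, 0.2424]
tool_rot: [[-0.032, 0.999, 0.0], [0.999, 0.032, 0.0], [0.0, 0.0, -1.0]]
contact_force: [-0.3, -0.3, 0.6]
finger_gap: 0.0505
grasp_force: 0.0
```

```bash
cat >> h.py <<'E'
YAW=np.radians(-6.46); CX=np.array([np.cos(YAW),np.sin(YAW),0]); CY=np.array([-np.sin(YAW),np.cos(YAW),0])
RT=np.column_stack([CY,CX,[0,0,-1]])
from scipy.spatial.transform import Rotation as Ro
WELL={"red":np.array([.5232,.2039,0]),"yellow":np.array([.5157,.1371,0]),"blue":np.array([.508,.0704,0])}
def go(*targets):
    s=ctrl.observe(); R=np.array(s["tool_rot"]); p=np.array(s["ee_pos"])
    print("t",round(s["time_s"],2),"p",p.round(4),"gap",round(s["finger_gap"],4),"F",np.round(s["contact_force"],1),"g",round(s["grasp_force"],1),"rot",(Ro.from_matrix(R.T@RT).as_rotvec()/2).round(4))
    for q in targets:
        q=np.array(q); print(q.round(4),"now-frame",((R.T@(q-p))/.08).round(3),"RT-frame",((RT.T@(q-p))/.08).round(3)); p=q
E
python3 - <<'E'
from h import *
c=ctrl.capture("top")
b=at(c,189.7,196.0,.048); y=at(c,214.86,200.7,.038); r=at(c,348,205.7,.028); print(b,y,r)
# lid top edge, outer face middle, pixel approx (135+358/7,145+112/7)
for u,v in ((186,159.5),(186,162.5)):
    X=at(c,u,v,.153); print("lid",X,"dx behind row",(X-WELL["yellow"])@CX)
go(np.r_[b[:2],.2],np.r_[b[:2],.1])
E
```

```text
[0.5170512  0.13767714 0.048     ] [0.50660996 0.07163336 0.038     ] [ 0.4985257  -0.28525838  0.028     ]
lid [0.58943286 0.12918527 0.153     ] dx behind row 0.07415519004510629
lid [0.58203854 0.12884058 0.153     ] dx behind row 0.06684659991091049
t 1.9 p [0.2723 0.4183 0.2423] gap 0.0504 F [ 1.4 -0.1  0.3] g 0.0 rot [0.0004 0.0003 0.0688]
[0.5171 0.1377 0.2   ] now-frame [-3.583  2.971  0.533] RT-frame [-3.142  3.434  0.529]
[0.5171 0.1377 0.1   ] now-frame [ 1.00e-03 -1.00e-03  1.25e+00] RT-frame [0.   0.   1.25]
```

Request:
play_rows --offset '[[-0.15, 0.15, 0], [-0.35, 0.3, 0], [-0.55, 0.5, 0], [-0.8, 0.7, 0], [-1, 0.9, 0]]' --delta_rot '[[0, 0, 0.02], [0, 0, 0.04], [0, 0, 0.06], [0, 0, 0.069], [0, 0, 0.069]]' --jaw '[-0.18, -0.18, -0.18, -0.18, -0.18]'

```text
time_s: 2.4
ee_pos: [0.3464, 0.3417, 0.2424]
tool_rot: [[0.097, 0.995, 0.0], [0.995, -0.097, 0.0], [0.0, 0.0, -1.0]]
contact_force: [0.0, -0.5, -1.3]
finger_gap: 0.0503
grasp_force: 0.0
```

Request:
play_rows --offset '[[-0.2, 0.2, 0], [-0.4, 0.4, 0], [-0.6, 0.6, 0], [-0.8, 0.8, 0]]' --delta_rot '[[0, 0, 0], [0, 0, 0], [0, 0, 0], [0, 0, 0]]' --jaw '[-0.18, -0.18, -0.18, -0.18]'

```text
time_s: 2.8
ee_pos: [0.4038, 0.2718, 0.2424]
tool_rot: [[0.097, 0.995, 0.0], [0.995, -0.097, 0.0], [0.0, 0.0, -1.0]]
contact_force: [-0.7, 0.9, -0.4]
finger_gap: 0.0506
grasp_force: 0.0
```

Request:
play_rows --offset '[[-0.2, 0.2, 0], [-0.4, 0.4, 0], [-0.6, 0.6, 0], [-0.8, 0.8, 0]]' --delta_rot '[[0, 0, 0], [0, 0, 0], [0, 0, 0], [0, 0, 0]]' --jaw '[-0.18, -0.18, -0.18, -0.18]'

```text
time_s: 3.2
ee_pos: [0.4611, 0.2017, 0.2424]
tool_rot: [[0.097, 0.995, 0.0], [0.995, -0.097, 0.0], [0.0, 0.0, -1.0]]
contact_force: [0.5, 0.8, 0.1]
finger_gap: 0.0505
grasp_force: 0.0
```

Request:
play_rows --offset '[[-0.2, 0.25, 0], [-0.4, 0.5, 0.1], [-0.6, 0.7, 0.3], [-0.68, 0.8, 0.5], [-0.68, 0.8, 0.5], [-0.68, 0.8, 0.5]]' --delta_rot '[[0, 0, 0], [0, 0, 0], [0, 0, 0], [0, 0, 0], [0, 0, 0], [0, 0, 0]]' --jaw '[-0.18, -0.18, -0.18, -0.18, -0.18, -0.18]'

```text
time_s: 3.8
ee_pos: [0.5187, 0.142, 0.2024]
tool_rot: [[0.099, 0.995, -0.001], [0.995, -0.099, 0.0], [0.0, -0.001, -1.0]]
contact_force: [0.0, 0.1, -0.8]
finger_gap: 0.0502
grasp_force: 0.0
```

```bash
cat >> h.py <<'E'
def wrist():
    s=ctrl.observe(); c=ctrl.capture("wrist"); T=np.eye(4); T[:3,:3]=s["tool_rot"]; T[:3,3]=s["ee_pos"]
    M=T@np.array(c["T_tool_cam"]); c["R"]=M[:3,:3].T; c["t"]=-M[:3,:3].T@M[:3,3]; return c
E
python3 - <<'E'
from h import *
c=wrist(); im=c["color"].copy()
for k,z in (("red",.02),("yellow",.02),("blue",.02)):
    u,v=proj(c,np.r_[WELL[k][:2],z]); print(k,u,v); cv2.circle(im,(int(u),int(v)),4,(0,255,0),1)
for q in ([.517,.1377,.048],[.5066,.0716,.038]):
    u,v=proj(c,np.array(q)); print(u,v); cv2.drawMarker(im,(int(u),int(v)),(255,0,255),0,10)
cv2.imwrite("pics/w1.png",im)
go([.517,.1377,.15],[.517,.1377,.045])
E
```

```text
red 257.53530566146344 113.56234911571732
yellow 256.8242123844873 175.58203641601253
blue 256.01479189562775 230.73630037985356
257.84580962639774 181.20457287258105
254.52061967172773 236.50560249075076
t 3.85 p [0.5188 0.1423 0.203 ] gap 0.0502 F [-0.4 -1.1  0. ] g 0.0 rot [ 0.0003 -0.0002  0.0071]
[0.517  0.1377 0.15  ] now-frame [-0.059 -0.017  0.662] RT-frame [-0.059 -0.016  0.662]
[0.517  0.1377 0.045 ] now-frame [-1.000e-03 -1.000e-03  1.312e+00] RT-frame [0.    0.    1.312]
```

View pics/w1.png

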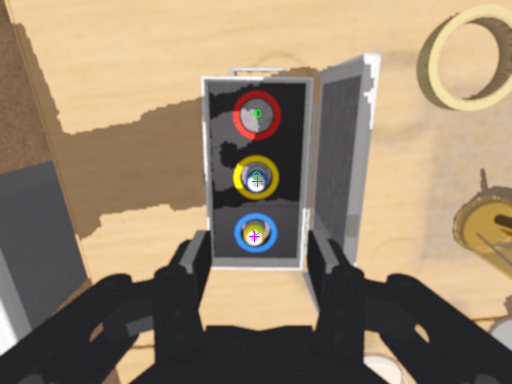

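The wrist view agrees with the estimates: the blue nose is at (257,181), and the yellow nose at (255,236), both on their markers. Now I'll descend and grip blue.

Request:
play_rows --offset '[[-0.06, -0.017, 0.2], [-0.06, -0.017, 0.5], [-0.06, -0.017, 0.8], [-0.06, -0.017, 1], [-0.06, -0.017, 1]]' --delta_rot '[[0, 0, 0.007], [0, 0, 0.007], [0, 0, 0.007], [0, 0, 0.007], [0, 0, 0.007]]' --jaw '[-0.18, -0.18, -0.18, -0.18, -0.18]'

```text
time_s: 4.35
ee_pos: [0.5158, 0.1377, 0.1214]
tool_rot: [[0.112, 0.994, -0.003], [0.994, -0.112, -0.0], [-0.0, -0.003, -1.0]]
contact_force: [-0.2, -0.0, 1.1]
finger_gap: 0.0503
grasp_force: 0.0
```

Request:
play_rows --offset '[[0, 0, 0.2], [0, 0, 0.4], [0, 0, 0.6], [0, 0, 0.7], [0, 0, 0.7]]' --delta_rot '[[0, 0, 0], [0, 0, 0], [0, 0, 0], [0, 0, 0], [0, 0, 0]]' --jaw '[-0.18, -0.18, -0.18, -0.18, -0.18]'

```text
time_s: 4.85
ee_pos: [0.517, 0.1374, 0.0666]
tool_rot: [[0.113, 0.994, -0.0], [0.994, -0.113, 0.0], [0.0, -0.0, -1.0]]
contact_force: [0.6, -0.5, -0.3]
finger_gap: 0.0504
grasp_force: 0.0
```

```bash
python3 - <<'E'
from h import *
c=wrist(); im=c["color"].copy()
u,v=proj(c,np.array([.517,.1377,.048])); cv2.drawMarker(im,(int(u),int(v)),(255,0,255),0,10)
cv2.imwrite("pics/w2.png",im)
go([.517,.1377,.036])
E
```

```text
t 4.9 p [0.5174 0.1374 0.0671] gap 0.0503 F [0.7 0.6 0.1] g 0.0 rot [ 0.0005 -0.0002 -0.0003]
[0.517  0.1377 0.036 ] now-frame [ 0.003 -0.006  0.389] RT-frame [ 0.003 -0.006  0.389]
```

View pics/w2.png

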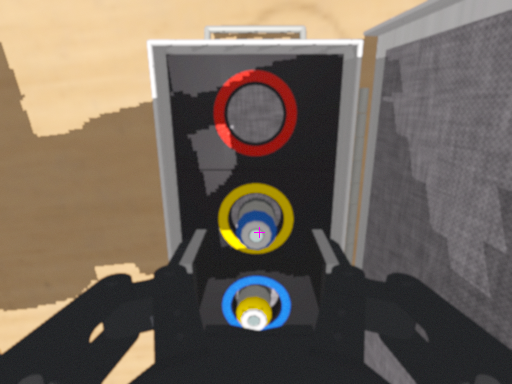

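Request:
play_rows --offset '[[0, 0, 0.15], [0, 0, 0.3], [0, 0, 0.39], [0, 0, 0.39]]' --delta_rot '[[0, 0, 0], [0, 0, 0], [0, 0, 0], [0, 0, 0]]' --jaw '[-0.18, -0.18, -0.18, -0.18]'

```text
time_s: 5.3
ee_pos: [0.5162, 0.1369, 0.0337]
tool_rot: [[0.114, 0.994, -0.002], [0.994, -0.114, -0.0], [-0.0, -0.002, -1.0]]
contact_force: [-0.5, -0.4, -0.1]
finger_gap: 0.0504
grasp_force: 0.0
```

Request:
play_rows --offset '[[0, 0, 0], [0, 0, 0], [0, 0, 0], [0, 0, 0], [0, 0, 0], [0, 0, 0], [0, 0, 0]]' --delta_rot '[[0, 0, 0], [0, 0, 0], [0, 0, 0], [0, 0, 0], [0, 0, 0], [0, 0, 0], [0, 0, 0]]' --jaw '[0.2, 0.4, 1, 1, 1, 1, 1]' --force 40

```text
time_s: 6.0
ee_pos: [0.5173, 0.1371, 0.0355]
tool_rot: [[0.114, 0.994, 0.001], [0.994, -0.114, 0.0], [0.0, 0.001, -1.0]]
contact_force: [-1.3, -0.9, 5.1]
finger_gap: 0.0227
grasp_force: 39.4
```

Request:
play_rows --offset '[[0, 0, -0.1], [0, 0, -0.2], [0, 0, -0.35], [0, 0, -0.5], [0, 0, -0.5]]' --delta_rot '[[0, 0, 0], [0, 0, 0], [0, 0, 0], [0, 0, 0], [0, 0, 0]]' --jaw '[1, 1, 1, 1, 1]'

```text
time_s: 6.5
ee_pos: [0.5183, 0.1372, 0.0773]
tool_rot: [[0.114, 0.994, 0.004], [0.994, -0.114, 0.001], [0.001, 0.004, -1.0]]
contact_force: [0.2, -0.6, -0.9]
finger_gap: 0.0223
grasp_force: 39.3
```

```bash
python3 - <<'E'
from h import *
go(np.r_[WELL["red"][:2],.078],np.r_[WELL["red"][:2],.043])
E
```

```text
t 6.5 p [0.5183 0.1372 0.0773] gap 0.0223 F [ 0.2 -0.6 -0.9] g 39.3 rot [ 0.002  -0.0005 -0.0006]
[0.5232 0.2039 0.078 ] now-frame [ 0.835 -0.035 -0.008] RT-frame [ 0.835 -0.034 -0.008]
[0.5232 0.2039 0.043 ] now-frame [-0.    -0.002  0.437] RT-frame [0.    0.    0.438]
```

Request:
play_rows --offset '[[0.1, 0, 0], [0.25, -0.01, 0], [0.45, -0.02, 0], [0.65, -0.03, 0], [0.8, -0.035, 0], [0.835, -0.035, 0], [0.835, -0.035, 0], [0.835, -0.035, 0]]' --delta_rot '[[0, 0, 0], [0, 0, 0], [0, 0, 0], [0, 0, 0], [0, 0, 0], [0, 0, 0], [0, 0, 0], [0, 0, 0]]' --jaw '[1, 1, 1, 1, 1, 1, 1, 1]'

```text
time_s: 7.3
ee_pos: [0.5217, 0.2035, 0.075]
tool_rot: [[0.114, 0.994, -0.0], [0.994, -0.114, -0.0], [-0.0, -0.0, -1.0]]
contact_force: [-0.1, -0.6, -0.7]
finger_gap: 0.0224
grasp_force: 39.3
```

```bash
python3 - <<'E'
from h import *
c=wrist(); a=c["color"][150:384,150:360]
d=ctrl.capture("scene")["color"][100:230,160:290]
cv2.imwrite("pics/w3.png",np.hstack([cv2.resize(a,(420,468)),cv2.resize(d,(380,468),interpolation=2)]))
go(np.r_[WELL["red"][:2],.078],np.r_[WELL["red"][:2],.042])
E
```

```text
t 7.4 p [0.5219 0.2032 0.0751] gap 0.0223 F [-1.2 -0.4 -0.7] g 39.3 rot [-0.0001  0.0001 -0.0009]
[0.5232 0.2039 0.078 ] now-frame [ 0.011  0.016 -0.036] RT-frame [ 0.011  0.016 -0.036]
[0.5232 0.2039 0.042 ] now-frame [0.   0.   0.45] RT-frame [0.   0.   0.45]
```

View pics/w3.png

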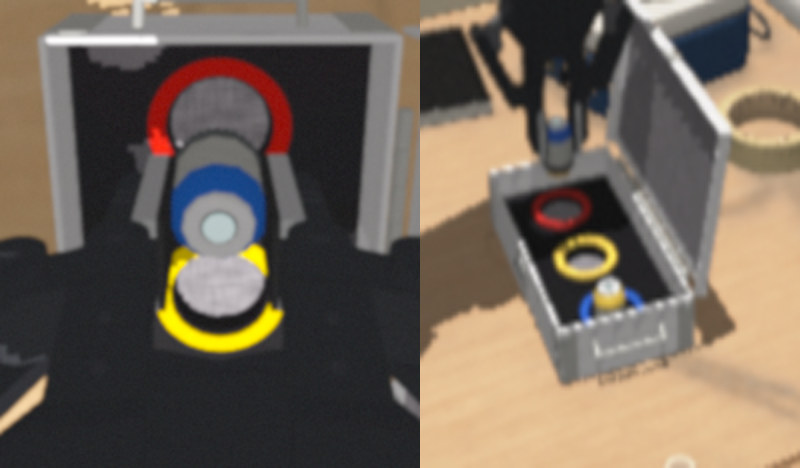

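Blue hangs upright between the pads. In the scene view it hangs above the red well, and the yellow well is empty. Lowering it to park.

Request:
play_rows --offset '[[0.01, 0.016, 0.1], [0.01, 0.016, 0.2], [0.01, 0.016, 0.3], [0.01, 0.016, 0.37], [0.01, 0.016, 0.42], [0.01, 0.016, 0.42], [0.01, 0.016, 0.42]]' --delta_rot '[[0, 0, 0], [0, 0, 0], [0, 0, 0], [0, 0, 0], [0, 0, 0], [0, 0, 0], [0, 0, 0]]' --jaw '[1, 1, 1, 1, 1, 1, 1]'

```text
time_s: 8.1
ee_pos: [0.5233, 0.2044, 0.0415]
tool_rot: [[0.114, 0.994, 0.0], [0.994, -0.114, 0.0], [0.0, 0.0, -1.0]]
contact_force: [0.7, -0.6, -0.9]
finger_gap: 0.0221
grasp_force: 39.3
```

```bash
python3 - <<'E'
from h import *
go([.5235,.2035,.0405])
E
```

```text
t 8.1 p [0.5233 0.2044 0.0415] gap 0.0221 F [ 0.7 -0.6 -0.9] g 39.3 rot [ 0.     -0.     -0.0006]
[0.5235 0.2035 0.0405] now-frame [-0.011  0.004  0.012] RT-frame [-0.011  0.004  0.012]
```

Request:
play_rows --offset '[[0, 0, 0.01], [0, 0, 0.02], [0, 0, 0.02], [0, 0, 0.02], [0, 0, 0.02], [0, 0, 0.02]]' --delta_rot '[[0, 0, 0], [0, 0, 0], [0, 0, 0], [0, 0, 0], [0, 0, 0], [0, 0, 0]]' --jaw '[1, 1, 0.35, 0, -0.18, -0.18]'

```text
time_s: 8.7
ee_pos: [0.5232, 0.2044, 0.0399]
tool_rot: [[0.114, 0.994, 0.0], [0.994, -0.114, 0.0], [0.0, 0.0, -1.0]]
contact_force: [0.5, -0.3, 0.8]
finger_gap: 0.0503
grasp_force: 0.0
```

Request:
play_rows --offset '[[0, 0, -0.1], [0, 0, -0.25], [0, 0, -0.5], [0, 0, -0.75], [0, 0, -0.9], [0, 0, -0.9]]' --delta_rot '[[0, 0, 0], [0, 0, 0], [0, 0, 0], [0, 0, 0], [0, 0, 0], [0, 0, 0]]' --jaw '[-0.18, -0.18, -0.18, -0.18, -0.18, -0.18]'

```text
time_s: 9.3
ee_pos: [0.5244, 0.2047, 0.1143]
tool_rot: [[0.114, 0.994, 0.005], [0.994, -0.114, 0.001], [0.002, 0.004, -1.0]]
contact_force: [0.1, -0.6, -0.3]
finger_gap: 0.0502
grasp_force: 0.0
```

Request:
play_rows --offset '[[-0.15, 0, 0], [-0.35, 0, 0], [-0.6, -0.01, 0], [-0.84, -0.01, 0]]' --delta_rot '[[0, 0, 0], [0, 0, 0], [0, 0, 0], [0, 0, 0]]' --jaw '[-0.18, -0.18, -0.18, -0.18]'

```text
time_s: 9.7
ee_pos: [0.5137, 0.1357, 0.1108]
tool_rot: [[0.114, 0.993, -0.002], [0.993, -0.114, -0.001], [-0.001, -0.002, -1.0]]
contact_force: [-0.2, -0.8, -0.3]
finger_gap: 0.0505
grasp_force: 0.0
```

Request:
play_rows --offset '[[-0.25, 0, 0], [-0.5, 0, 0], [-0.7, -0.01, 0], [-0.83, -0.01, 0], [-0.83, -0.01, 0], [-0.83, -0.01, 0]]' --delta_rot '[[0, 0, 0], [0, 0, 0], [0, 0, 0], [0, 0, 0], [0, 0, 0], [0, 0, 0]]' --jaw '[-0.18, -0.18, -0.18, -0.18, -0.18, -0.18]'

```text
time_s: 10.3
ee_pos: [0.5063, 0.0716, 0.1117]
tool_rot: [[0.115, 0.993, -0.0], [0.993, -0.115, 0.0], [0.0, -0.0, -1.0]]
contact_force: [0.2, -0.1, -0.2]
finger_gap: 0.0502
grasp_force: 0.0
```

```bash
python3 - <<'E'
from h import *
c=wrist(); im=c["color"].copy()
for q in ([.5066,.0716,.038],np.r_[WELL["red"][:2],.053]):
    u,v=proj(c,np.array(q)); print(u,v); cv2.drawMarker(im,(int(u),int(v)),(255,0,255),0,10)
cv2.imwrite("pics/w4.png",im)
go([.5066,.0716,.032])
E
```

```text
259.49759920038974 202.24609854317188
262.05079139072825 -9.013827560640522
t 10.35 p [0.5064 0.072  0.1117] gap 0.0502 F [-0.2  0.4  0.4] g 0.0 rot [-0.0002 -0.0001 -0.0007]
[0.5066 0.0716 0.032 ] now-frame [-0.005  0.004  0.997] RT-frame [-0.004  0.004  0.997]
```

View pics/w4.png

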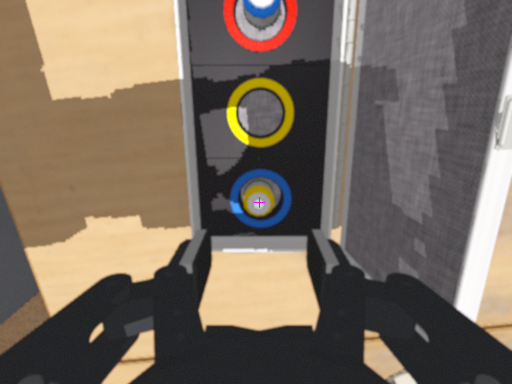

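Blue is standing in the red well at (262,8), and the yellow nose at (259,202) is on its marker. Gripping yellow.

Request:
play_rows --offset '[[0, 0, 0.15], [0, 0, 0.35], [0, 0, 0.55], [0, 0, 0.75], [0, 0, 0.9], [0, 0, 1], [0, 0, 1], [0, 0, 1]]' --delta_rot '[[0, 0, 0], [0, 0, 0], [0, 0, 0], [0, 0, 0], [0, 0, 0], [0, 0, 0], [0, 0, 0], [0, 0, 0]]' --jaw '[-0.18, -0.18, -0.18, -0.18, -0.18, -0.18, -0.18, -0.18]'

```text
time_s: 11.15
ee_pos: [0.5066, 0.0719, 0.032]
tool_rot: [[0.114, 0.994, 0.0], [0.994, -0.114, 0.0], [0.0, 0.0, -1.0]]
contact_force: [-0.9, 0.2, 0.0]
finger_gap: 0.0503
grasp_force: 0.0
```

Request:
play_rows --offset '[[0, 0, 0], [0, 0, 0], [0, 0, 0], [0, 0, 0], [0, 0, 0], [0, 0, 0], [0, 0, 0]]' --delta_rot '[[0, 0, 0], [0, 0, 0], [0, 0, 0], [0, 0, 0], [0, 0, 0], [0, 0, 0], [0, 0, 0]]' --jaw '[0.2, 0.4, 1, 1, 1, 1, 1]'

```text
time_s: 11.85
ee_pos: [0.5069, 0.0718, 0.0327]
tool_rot: [[0.114, 0.994, 0.001], [0.994, -0.114, 0.0], [0.0, 0.001, -1.0]]
contact_force: [-1.0, 0.3, 5.5]
finger_gap: 0.0218
grasp_force: 39.0
```

Request:
play_rows --offset '[[0, 0, -0.1], [0, 0, -0.2], [0, 0, -0.35], [0, 0, -0.5], [0, 0, -0.5]]' --delta_rot '[[0, 0, 0], [0, 0, 0], [0, 0, 0], [0, 0, 0], [0, 0, 0]]' --jaw '[1, 1, 1, 1, 1]'

```text
time_s: 12.35
ee_pos: [0.5077, 0.0718, 0.0741]
tool_rot: [[0.114, 0.993, 0.004], [0.994, -0.114, 0.0], [0.001, 0.004, -1.0]]
contact_force: [0.1, -0.4, -0.7]
finger_gap: 0.0219
grasp_force: 39.2
```

```bash
python3 - <<'E'
from h import *
go(np.r_[WELL["yellow"][:2],.072],np.r_[WELL["yellow"][:2],.037])
E
```

```text
t 12.35 p [0.5077 0.0718 0.0741] gap 0.0219 F [ 0.1 -0.4 -0.7] g 39.2 rot [ 0.002  -0.0002 -0.0006]
[0.5157 0.1371 0.072 ] now-frame [0.822 0.006 0.026] RT-frame [0.822 0.007 0.026]
[0.5157 0.1371 0.037 ] now-frame [-0.    -0.002  0.437] RT-frame [0.    0.    0.437]
```

Request:
play_rows --offset '[[0.1, 0, 0], [0.25, 0, 0], [0.45, 0, 0], [0.65, 0, 0], [0.78, 0.005, 0], [0.82, 0.005, 0], [0.82, 0.005, 0], [0.82, 0.005, 0]]' --delta_rot '[[0, 0, 0], [0, 0, 0], [0, 0, 0], [0, 0, 0], [0, 0, 0], [0, 0, 0], [0, 0, 0], [0, 0, 0]]' --jaw '[1, 1, 1, 1, 1, 1, 1, 1]'

```text
time_s: 13.15
ee_pos: [0.5141, 0.1367, 0.0717]
tool_rot: [[0.114, 0.994, -0.0], [0.994, -0.114, -0.0], [-0.0, -0.0, -1.0]]
contact_force: [0.7, -0.5, -0.8]
finger_gap: 0.0221
grasp_force: 39.2
```

Request:
play_rows --offset '[[0, 0, 0.08], [0, 0, 0.17], [0, 0, 0.26], [0, 0, 0.34], [0, 0, 0.4], [0, 0, 0.42], [0, 0, 0.42], [0, 0, 0.42]]' --delta_rot '[[0, 0, 0], [0, 0, 0], [0, 0, 0], [0, 0, 0], [0, 0, 0], [0, 0, 0], [0, 0, 0], [0, 0, 0]]' --jaw '[1, 1, 1, 1, 1, 1, 1, 1]'

```text
time_s: 13.95
ee_pos: [0.5145, 0.137, 0.0385]
tool_rot: [[0.114, 0.994, 0.001], [0.994, -0.114, 0.0], [0.0, 0.001, -1.0]]
contact_force: [0.0, 0.2, -0.6]
finger_gap: 0.0215
grasp_force: 39.4
```

```bash
python3 - <<'E'
from h import *
go(np.r_[WELL["yellow"][:2],.037])
E
```

```text
t 13.95 p [0.5145 0.137  0.0385] gap 0.0215 F [ 0.   0.2 -0.6] g 39.4 rot [ 0.0003 -0.0001 -0.0006]
[0.5157 0.1371 0.037 ] now-frame [0.003 0.015 0.018] RT-frame [0.003 0.015 0.018]
```

Request:
play_rows --offset '[[0, 0.01, 0.01], [0, 0.015, 0.015], [0, 0.015, 0.015], [0, 0.015, 0.015], [0, 0.015, 0.015], [0, 0.015, 0.015]]' --delta_rot '[[0, 0, 0], [0, 0, 0], [0, 0, 0], [0, 0, 0], [0, 0, 0], [0, 0, 0]]' --jaw '[1, 1, 0.35, 0, -0.18, -0.18]'

```text
time_s: 14.55
ee_pos: [0.5156, 0.1368, 0.0371]
tool_rot: [[0.114, 0.994, 0.0], [0.994, -0.114, 0.0], [0.0, 0.0, -1.0]]
contact_force: [-0.2, 0.0, -0.1]
finger_gap: 0.0506
grasp_force: 0.0
```

Request:
play_rows --offset '[[0, 0, -0.1], [0, 0, -0.25], [0, 0, -0.5], [0, 0, -0.75], [0, 0, -0.9], [0, 0, -0.9]]' --delta_rot '[[0, 0, 0], [0, 0, 0], [0, 0, 0], [0, 0, 0], [0, 0, 0], [0, 0, 0]]' --jaw '[-0.18, -0.18, -0.18, -0.18, -0.18, -0.18]'

```text
time_s: 15.15
ee_pos: [0.5167, 0.137, 0.1114]
tool_rot: [[0.114, 0.994, 0.004], [0.994, -0.114, 0.001], [0.001, 0.004, -1.0]]
contact_force: [-0.3, -0.0, 0.6]
finger_gap: 0.0507
grasp_force: 0.0
```

Request:
play_rows --offset '[[0.2, 0, 0], [0.4, 0, 0], [0.6, 0, 0], [0.8, 0, 0], [0.84, 0, 0], [0.84, 0, 0], [0.84, 0, 0]]' --delta_rot '[[0, 0, 0], [0, 0, 0], [0, 0, 0], [0, 0, 0], [0, 0, 0], [0, 0, 0], [0, 0, 0]]' --jaw '[-0.18, -0.18, -0.18, -0.18, -0.18, -0.18, -0.18]'

```text
time_s: 15.85
ee_pos: [0.5229, 0.2035, 0.1089]
tool_rot: [[0.113, 0.994, -0.0], [0.994, -0.113, -0.0], [-0.0, -0.0, -1.0]]
contact_force: [-0.4, -0.8, 0.1]
finger_gap: 0.0502
grasp_force: 0.0
```

```bash
python3 - <<'E'
from h import *
c=wrist(); im=c["color"].copy()
for q in ([.5233,.2044,.053],np.r_[WELL["yellow"][:2],.043]):
    u,v=proj(c,np.array(q)); print(u,v); cv2.drawMarker(im,(int(u),int(v)),(255,0,255),0,10)
cv2.imwrite("pics/w5.png",im)
go([.5233,.2044,.0405])
E
```

```text
259.47870574475616 209.10613181881857
259.4812594933582 285.14025772307457
t 15.9 p [0.523  0.2032 0.109 ] gap 0.0508 F [0.2 0.1 0.4] g 0.0 rot [-0.0001  0.0001 -0.0007]
[0.5233 0.2044 0.0405] now-frame [0.016 0.002 0.856] RT-frame [0.015 0.002 0.856]
```

View pics/w5.png

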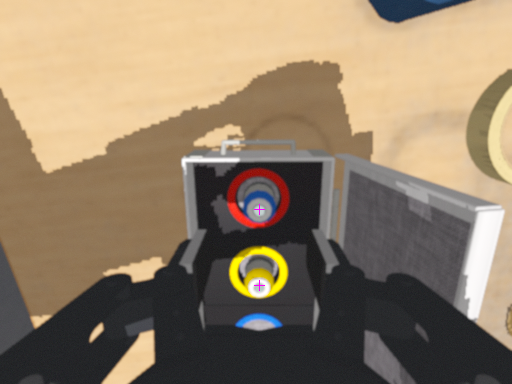

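Request:
play_rows --offset '[[0.015, 0, 0.15], [0.015, 0, 0.35], [0.015, 0, 0.55], [0.015, 0, 0.7], [0.015, 0, 0.8], [0.015, 0, 0.855], [0.015, 0, 0.855], [0.015, 0, 0.855]]' --delta_rot '[[0, 0, 0], [0, 0, 0], [0, 0, 0], [0, 0, 0], [0, 0, 0], [0, 0, 0], [0, 0, 0], [0, 0, 0]]' --jaw '[-0.18, -0.18, -0.18, -0.18, -0.18, -0.18, -0.18, -0.18]'

```text
time_s: 16.7
ee_pos: [0.5236, 0.2048, 0.0411]
tool_rot: [[0.114, 0.994, 0.001], [0.994, -0.114, 0.0], [0.0, 0.001, -1.0]]
contact_force: [-0.1, 0.4, -0.9]
finger_gap: 0.0508
grasp_force: 0.0
```

Request:
play_rows --offset '[[0, 0, 0], [0, 0, 0], [0, 0, 0], [0, 0, 0], [0, 0, 0], [0, 0, 0], [0, 0, 0]]' --delta_rot '[[0, 0, 0], [0, 0, 0], [0, 0, 0], [0, 0, 0], [0, 0, 0], [0, 0, 0], [0, 0, 0]]' --jaw '[0.2, 0.4, 1, 1, 1, 1, 1]'

```text
time_s: 17.4
ee_pos: [0.5236, 0.2049, 0.0414]
tool_rot: [[0.114, 0.994, 0.001], [0.994, -0.114, 0.0], [0.0, 0.001, -1.0]]
contact_force: [-0.3, -0.4, 6.4]
finger_gap: 0.0221
grasp_force: 39.1
```

Request:
play_rows --offset '[[0, 0, -0.1], [0, 0, -0.2], [0, 0, -0.35], [0, 0, -0.5], [0, 0, -0.65], [0, 0, -0.7], [0, 0, -0.7]]' --delta_rot '[[0, 0, 0], [0, 0, 0], [0, 0, 0], [0, 0, 0], [0, 0, 0], [0, 0, 0], [0, 0, 0]]' --jaw '[1, 1, 1, 1, 1, 1, 1]'

```text
time_s: 18.1
ee_pos: [0.5237, 0.2049, 0.0978]
tool_rot: [[0.114, 0.994, 0.002], [0.994, -0.114, 0.001], [0.001, 0.002, -1.0]]
contact_force: [0.1, -0.1, -0.2]
finger_gap: 0.0226
grasp_force: 39.2
```

Request:
play_rows --offset '[[-0.1, 0, 0], [-0.25, 0, 0], [-0.45, 0, 0], [-0.65, 0, 0], [-0.84, 0, 0]]' --delta_rot '[[0, 0, 0], [0, 0, 0], [0, 0, 0], [0, 0, 0], [0, 0, 0]]' --jaw '[1, 1, 1, 1, 1]'

```text
time_s: 18.6
ee_pos: [0.5153, 0.1361, 0.0965]
tool_rot: [[0.115, 0.993, -0.001], [0.993, -0.115, -0.0], [-0.0, -0.001, -1.0]]
contact_force: [-1.2, 0.5, -1.5]
finger_gap: 0.0222
grasp_force: 39.2
```

Request:
play_rows --offset '[[-0.2, 0, 0], [-0.4, 0, 0], [-0.6, 0, 0], [-0.75, 0, 0], [-0.84, 0, 0], [-0.84, 0, 0], [-0.84, 0, 0]]' --delta_rot '[[0, 0, 0], [0, 0, 0], [0, 0, 0], [0, 0, 0], [0, 0, 0], [0, 0, 0], [0, 0, 0]]' --jaw '[1, 1, 1, 1, 1, 1, 1]'

```text
time_s: 19.3
ee_pos: [0.5081, 0.0713, 0.0968]
tool_rot: [[0.114, 0.993, 0.0], [0.993, -0.114, 0.0], [0.0, 0.0, -1.0]]
contact_force: [0.1, 0.6, -0.5]
finger_gap: 0.022
grasp_force: 39.2
```

```bash
python3 - <<'E'
from h import *
go(np.r_[WELL["blue"][:2],.0305])
E
```

```text
t 19.3 p [0.5081 0.0713 0.0968] gap 0.022 F [ 0.1  0.6 -0.5] g 39.2 rot [ 0.0001 -0.0002 -0.0008]
[0.508  0.0704 0.0305] now-frame [-0.012  0.     0.828] RT-frame [-0.012  0.     0.828]
```

Request:
play_rows --offset '[[-0.01, 0, 0.1], [-0.01, 0, 0.25], [-0.01, 0, 0.4], [-0.01, 0, 0.55], [-0.01, 0, 0.68], [-0.01, 0, 0.76], [-0.01, 0, 0.8], [-0.01, 0, 0.8]]' --delta_rot '[[0, 0, 0], [0, 0, 0], [0, 0, 0], [0, 0, 0], [0, 0, 0], [0, 0, 0], [0, 0, 0], [0, 0, 0]]' --jaw '[1, 1, 1, 1, 1, 1, 1, 1]'

```text
time_s: 20.1
ee_pos: [0.5078, 0.0704, 0.0323]
tool_rot: [[0.114, 0.994, -0.001], [0.994, -0.114, 0.0], [0.0, -0.001, -1.0]]
contact_force: [-0.3, -0.1, -0.3]
finger_gap: 0.0226
grasp_force: 39.2
```

Request:
play_rows --offset '[[0, 0, 0.005], [0, 0, 0.01], [0, 0, 0.01]]' --delta_rot '[[0, 0, 0], [0, 0, 0], [0, 0, 0]]' --jaw '[1, 1, 1]'

```text
time_s: 20.4
ee_pos: [0.5081, 0.0704, 0.0323]
tool_rot: [[0.114, 0.994, 0.001], [0.994, -0.114, 0.0], [0.0, 0.001, -1.0]]
contact_force: [-0.4, 0.1, -1.7]
finger_gap: 0.0223
grasp_force: 39.2
```

Request:
play_rows --offset '[[0, 0, 0], [0, 0, 0], [0, 0, 0], [0, 0, 0]]' --delta_rot '[[0, 0, 0], [0, 0, 0], [0, 0, 0], [0, 0, 0]]' --jaw '[0.35, 0, -0.18, -0.18]'

```text
time_s: 20.8
ee_pos: [0.508, 0.0704, 0.032]
tool_rot: [[0.114, 0.994, 0.0], [0.994, -0.114, 0.0], [0.0, 0.0, -1.0]]
contact_force: [0.1, 0.5, -0.3]
finger_gap: 0.0506
grasp_force: 0.0
```

Request:
play_rows --offset '[[0, 0, -0.1], [0, 0, -0.25], [0, 0, -0.5], [0, 0, -0.75], [0, 0, -1], [0, 0, -1]]' --delta_rot '[[0, 0, 0], [0, 0, 0], [0, 0, 0], [0, 0, 0], [0, 0, 0], [0, 0, 0]]' --jaw '[-0.18, -0.18, -0.18, -0.18, -0.18, -0.18]'

```text
time_s: 21.4
ee_pos: [0.5098, 0.0705, 0.1154]
tool_rot: [[0.114, 0.994, 0.007], [0.994, -0.114, -0.0], [0.001, 0.007, -1.0]]
contact_force: [0.1, 0.7, -0.3]
finger_gap: 0.0506
grasp_force: 0.0
```

Request:
play_rows --offset '[[-0.2, 0.02, -0.2], [-0.4, 0.04, -0.4], [-0.7, 0.07, -0.5], [-1, 0.1, -0.5]]' --delta_rot '[[0, 0, 0], [0, 0, 0], [0, 0, 0], [0, 0, 0]]' --jaw '[-0.18, -0.18, -0.18, -0.18]'

```text
time_s: 21.8
ee_pos: [0.5072, -0.0106, 0.1531]
tool_rot: [[0.113, 0.994, 0.002], [0.994, -0.113, -0.0], [-0.0, 0.002, -1.0]]
contact_force: [0.5, -0.2, -0.2]
finger_gap: 0.0503
grasp_force: 0.0
```

Request:
play_rows --offset '[[-0.25, 0.02, 0], [-0.5, 0.05, 0], [-0.75, 0.07, 0], [-1, 0.1, 0]]' --delta_rot '[[0, 0, 0], [0, 0, 0], [0, 0, 0], [0, 0, 0]]' --jaw '[-0.18, -0.18, -0.18, -0.18]'

```text
time_s: 22.2
ee_pos: [0.5052, -0.0911, 0.1517]
tool_rot: [[0.114, 0.994, -0.0], [0.994, -0.114, 0.0], [0.0, -0.001, -1.0]]
contact_force: [-0.5, -0.0, -0.8]
finger_gap: 0.0506
grasp_force: 0.0
```

Request:
play_rows --offset '[[-0.25, 0.02, 0], [-0.5, 0.05, 0], [-0.75, 0.07, 0], [-1, 0.1, 0]]' --delta_rot '[[0, 0, 0], [0, 0, 0], [0, 0, 0], [0, 0, 0]]' --jaw '[-0.18, -0.18, -0.18, -0.18]'

```text
time_s: 22.6
ee_pos: [0.504, -0.1714, 0.1516]
tool_rot: [[0.114, 0.994, -0.0], [0.994, -0.114, 0.0], [0.0, -0.001, -1.0]]
contact_force: [0.9, -0.1, 0.5]
finger_gap: 0.0505
grasp_force: 0.0
```

Request:
play_rows --offset '[[-0.25, 0.02, 0], [-0.5, 0.05, 0], [-0.75, 0.07, 0], [-1, 0.08, 0], [-1, 0.08, 0], [-1, 0.08, 0]]' --delta_rot '[[0, 0, 0], [0, 0, 0], [0, 0, 0], [0, 0, 0], [0, 0, 0], [0, 0, 0]]' --jaw '[-0.18, -0.18, -0.18, -0.18, -0.18, -0.18]'

```text
time_s: 23.2
ee_pos: [0.5013, -0.2507, 0.1515]
tool_rot: [[0.115, 0.993, -0.001], [0.993, -0.115, 0.001], [0.001, -0.001, -1.0]]
contact_force: [-0.8, 0.0, -0.8]
finger_gap: 0.0502
grasp_force: 0.0
```

```bash
python3 - <<'E'
from h import *
c=wrist(); im=c["color"].copy()
for q in ([.4985,-.2853,.028],):
    u,v=proj(c,np.array(q)); print(u,v); cv2.drawMarker(im,(int(u),int(v)),(255,0,255),0,10)
t=ctrl.capture("top")["color"][170:225,145:240]
im=np.hstack([im[:,:400],cv2.resize(t,(400,232)) if 0 else cv2.copyMakeBorder(cv2.resize(t,(400,232),interpolation=2),0,152,0,0,0)])
cv2.imwrite("pics/w6.png",im)
go([.4985,-.2853,.022])
E
```

```text
260.25187216456726 220.15781512155746
t 23.3 p [ 0.5015 -0.25    0.1517] gap 0.0503 F [-0.4 -0.9  0.7] g 0.0 rot [-0.0003 -0.0003 -0.0004]
[ 0.4985 -0.2853  0.022 ] now-frame [-0.444  0.013  1.621] RT-frame [-0.443  0.012  1.621]
```

View pics/w6.png

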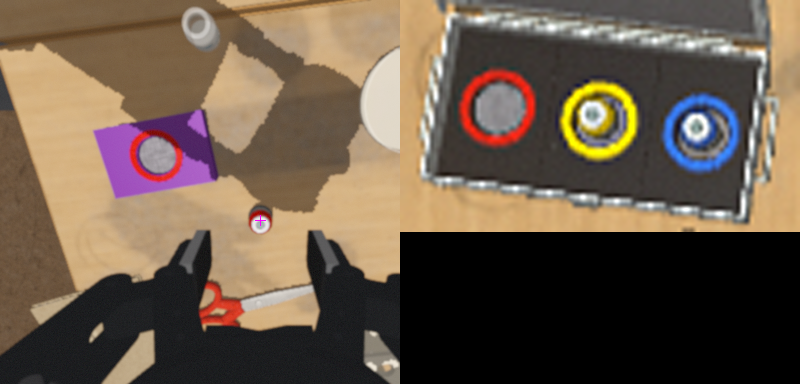

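Yellow and blue now stand in their own wells. The red objective at (260,221) in the wrist view is the only objective on the bench. Gripping it.

Request:
play_rows --offset '[[-0.1, 0, 0.15], [-0.25, 0.01, 0.35], [-0.4, 0.012, 0.55], [-0.443, 0.012, 0.8], [-0.443, 0.012, 0.85], [-0.443, 0.012, 0.85]]' --delta_rot '[[0, 0, 0], [0, 0, 0], [0, 0, 0], [0, 0, 0], [0, 0, 0], [0, 0, 0]]' --jaw '[-0.18, -0.18, -0.18, -0.18, -0.18, -0.18]'

```text
time_s: 23.9
ee_pos: [0.4978, -0.2863, 0.0822]
tool_rot: [[0.115, 0.993, -0.002], [0.993, -0.115, 0.002], [0.002, -0.003, -1.0]]
contact_force: [0.6, 0.2, -0.1]
finger_gap: 0.0506
grasp_force: 0.0
```

Request:
play_rows --offset '[[0, 0, 0.2], [0, 0, 0.4], [0, 0, 0.6], [0, 0, 0.75], [0, 0, 0.82], [0, 0, 0.82], [0, 0, 0.82]]' --delta_rot '[[0, 0, 0], [0, 0, 0], [0, 0, 0], [0, 0, 0], [0, 0, 0], [0, 0, 0], [0, 0, 0]]' --jaw '[-0.18, -0.18, -0.18, -0.18, -0.18, -0.18, -0.18]'

```text
time_s: 24.6
ee_pos: [0.499, -0.2865, 0.0189]
tool_rot: [[0.114, 0.994, 0.001], [0.994, -0.114, -0.001], [-0.0, 0.001, -1.0]]
contact_force: [-0.3, -0.4, -0.5]
finger_gap: 0.0504
grasp_force: 0.0
```

Request:
play_rows --offset '[[0, 0, 0], [0, 0, 0], [0, 0, 0], [0, 0, 0], [0, 0, 0], [0, 0, 0], [0, 0, 0]]' --delta_rot '[[0, 0, 0], [0, 0, 0], [0, 0, 0], [0, 0, 0], [0, 0, 0], [0, 0, 0], [0, 0, 0]]' --jaw '[0.1, 0.25, 0.35, 0.5, 1, 1, 1]'

```text
time_s: 25.3
ee_pos: [0.4988, -0.2864, 0.0188]
tool_rot: [[0.114, 0.994, 0.001], [0.994, -0.114, -0.0], [-0.0, 0.001, -1.0]]
contact_force: [-0.8, 0.6, 5.5]
finger_gap: 0.022
grasp_force: 39.0
```

Request:
play_rows --offset '[[0, 0, -0.1], [0, 0, -0.2], [0, 0, -0.4], [0, 0, -0.6], [0, 0, -0.8], [0, 0, -1], [0, 0, -1]]' --delta_rot '[[0, 0, 0], [0, 0, 0], [0, 0, 0], [0, 0, 0], [0, 0, 0], [0, 0, 0], [0, 0, 0]]' --jaw '[1, 1, 1, 1, 1, 1, 1]'

```text
time_s: 26.0
ee_pos: [0.4998, -0.2872, 0.1009]
tool_rot: [[0.114, 0.993, 0.004], [0.994, -0.114, -0.003], [-0.002, 0.004, -1.0]]
contact_force: [-0.8, -0.4, -1.1]
finger_gap: 0.0222
grasp_force: 39.2
```

```bash
python3 - <<'E'
from h import *
go(np.r_[WELL["red"][:2],.13])
E
```

```text
t 26.0 p [ 0.4998 -0.2872  0.1009] gap 0.0222 F [-0.8 -0.4 -1.1] g 39.2 rot [ 0.0021  0.0012 -0.0006]
[0.5232 0.2039 0.13  ] now-frame [ 6.131 -0.406 -0.381] RT-frame [ 6.132 -0.4   -0.364]
```

Request:
play_rows --offset '[[0.15, -0.01, -0.2], [0.35, -0.02, -0.38], [0.6, -0.04, -0.38], [0.8, -0.05, -0.38], [1, -0.07, -0.38]]' --delta_rot '[[0, 0, 0], [0, 0, 0], [0, 0, 0], [0, 0, 0], [0, 0, 0]]' --jaw '[1, 1, 1, 1, 1]'

```text
time_s: 26.5
ee_pos: [0.5021, -0.2042, 0.1289]
tool_rot: [[0.113, 0.994, -0.0], [0.994, -0.113, 0.0], [0.0, -0.0, -1.0]]
contact_force: [0.4, -0.1, -0.8]
finger_gap: 0.0219
grasp_force: 39.3
```

Request:
play_rows --offset '[[0.25, -0.02, 0], [0.5, -0.04, 0], [0.75, -0.06, 0], [1, -0.08, 0]]' --delta_rot '[[0, 0, 0], [0, 0, 0], [0, 0, 0], [0, 0, 0]]' --jaw '[1, 1, 1, 1]'

```text
time_s: 26.9
ee_pos: [0.5045, -0.1242, 0.1285]
tool_rot: [[0.113, 0.994, -0.001], [0.994, -0.113, 0.0], [0.0, -0.001, -1.0]]
contact_force: [0.8, 0.4, -1.1]
finger_gap: 0.0223
grasp_force: 39.3
```

Request:
play_rows --offset '[[0.25, -0.02, 0], [0.5, -0.04, 0], [0.75, -0.06, 0], [1, -0.08, 0]]' --delta_rot '[[0, 0, 0], [0, 0, 0], [0, 0, 0], [0, 0, 0]]' --jaw '[1, 1, 1, 1]'

```text
time_s: 27.3
ee_pos: [0.5072, -0.044, 0.1285]
tool_rot: [[0.113, 0.994, -0.001], [0.994, -0.113, 0.0], [0.0, -0.001, -1.0]]
contact_force: [-0.7, 0.4, -1.1]
finger_gap: 0.022
grasp_force: 39.3
```

Request:
play_rows --offset '[[0.25, -0.02, 0], [0.5, -0.04, 0], [0.75, -0.06, 0], [1, -0.08, 0]]' --delta_rot '[[0, 0, 0], [0, 0, 0], [0, 0, 0], [0, 0, 0]]' --jaw '[1, 1, 1, 1]'

```text
time_s: 27.7
ee_pos: [0.5098, 0.0361, 0.1286]
tool_rot: [[0.113, 0.994, -0.001], [0.994, -0.113, 0.0], [0.0, -0.001, -1.0]]
contact_force: [-0.6, -0.9, -0.8]
finger_gap: 0.0219
grasp_force: 39.3
```

Request:
play_rows --offset '[[0.25, -0.02, 0], [0.5, -0.04, 0], [0.75, -0.06, 0], [1, -0.08, 0]]' --delta_rot '[[0, 0, 0], [0, 0, 0], [0, 0, 0], [0, 0, 0]]' --jaw '[1, 1, 1, 1]'

```text
time_s: 28.1
ee_pos: [0.5124, 0.1163, 0.1285]
tool_rot: [[0.113, 0.994, -0.001], [0.994, -0.113, 0.0], [-0.0, -0.001, -1.0]]
contact_force: [-0.0, -1.3, -0.4]
finger_gap: 0.0218
grasp_force: 39.3
```

Request:
play_rows --offset '[[0.25, 0, 0], [0.5, 0, 0], [0.75, 0, 0], [0.95, 0, 0], [1, 0, 0], [1, 0, 0]]' --delta_rot '[[0, 0, 0], [0, 0, 0], [0, 0, 0], [0, 0, 0], [0, 0, 0], [0, 0, 0]]' --jaw '[1, 1, 1, 1, 1, 1]'

```text
time_s: 28.7
ee_pos: [0.5219, 0.1947, 0.1285]
tool_rot: [[0.112, 0.994, -0.0], [0.994, -0.112, -0.0], [-0.0, -0.0, -1.0]]
contact_force: [0.2, -0.6, -1.4]
finger_gap: 0.0218
grasp_force: 39.3
```

```bash
python3 - <<'E'
from h import *
go(np.r_[WELL["red"][:2],.0345])
E
```

```text
t 28.7 p [0.5219 0.1947 0.1285] gap 0.0218 F [ 0.2 -0.6 -1.4] g 39.3 rot [-0.0002  0.0001  0.    ]
[0.5232 0.2039 0.0345] now-frame [0.117 0.004 1.175] RT-frame [0.117 0.004 1.175]
```

Request:
play_rows --offset '[[0.115, 0.005, 0.1], [0.115, 0.005, 0.25], [0.115, 0.005, 0.4], [0.115, 0.005, 0.55], [0.115, 0.005, 0.7], [0.115, 0.005, 0.75], [0.115, 0.005, 0.75]]' --delta_rot '[[0, 0, 0], [0, 0, 0], [0, 0, 0], [0, 0, 0], [0, 0, 0], [0, 0, 0], [0, 0, 0]]' --jaw '[1, 1, 1, 1, 1, 1, 1]'

```text
time_s: 29.4
ee_pos: [0.5232, 0.203, 0.0677]
tool_rot: [[0.114, 0.993, -0.002], [0.993, -0.114, -0.0], [-0.001, -0.002, -1.0]]
contact_force: [1.1, -0.1, -1.2]
finger_gap: 0.0221
grasp_force: 39.3
```

Request:
play_rows --offset '[[0, 0, 0.1], [0, 0, 0.2], [0, 0, 0.3], [0, 0, 0.37], [0, 0, 0.41], [0, 0, 0.42], [0, 0, 0.42]]' --delta_rot '[[0, 0, 0], [0, 0, 0], [0, 0, 0], [0, 0, 0], [0, 0, 0], [0, 0, 0], [0, 0, 0]]' --jaw '[1, 1, 1, 1, 1, 1, 1]'

```text
time_s: 30.1
ee_pos: [0.5237, 0.2033, 0.0351]
tool_rot: [[0.114, 0.994, 0.0], [0.994, -0.114, 0.0], [0.0, 0.0, -1.0]]
contact_force: [-0.7, -0.2, -0.7]
finger_gap: 0.0221
grasp_force: 39.3
```

```bash
python3 - <<'E'
from h import *
go(np.r_[WELL["red"][:2],.0338])
E
```

```text
t 30.1 p [0.5237 0.2033 0.0351] gap 0.0221 F [-0.7 -0.2 -0.7] g 39.3 rot [ 0.0001 -0.     -0.0006]
[0.5232 0.2039 0.0338] now-frame [ 0.007 -0.008  0.016] RT-frame [ 0.007 -0.008  0.016]
```

Request:
play_rows --offset '[[0.005, -0.005, 0.01], [0.005, -0.005, 0.012], [0.005, -0.005, 0.012], [0.005, -0.005, 0.012], [0.005, -0.005, 0.012], [0.005, -0.005, 0.012]]' --delta_rot '[[0, 0, 0], [0, 0, 0], [0, 0, 0], [0, 0, 0], [0, 0, 0], [0, 0, 0]]' --jaw '[1, 1, 0.35, 0, -0.18, -0.18]'

```text
time_s: 30.7
ee_pos: [0.5234, 0.2037, 0.0343]
tool_rot: [[0.114, 0.994, 0.0], [0.994, -0.114, 0.0], [0.0, 0.0, -1.0]]
contact_force: [-0.5, 0.3, 0.1]
finger_gap: 0.0501
grasp_force: 0.0
```

Request:
play_rows --offset '[[0, 0, -0.1], [0, 0, -0.25], [0, 0, -0.5], [0, 0, -0.75], [0, 0, -1], [0, 0, -1]]' --delta_rot '[[0, 0, 0], [0, 0, 0], [0, 0, 0], [0, 0, 0], [0, 0, 0], [0, 0, 0]]' --jaw '[-0.18, -0.18, -0.18, -0.18, -0.18, -0.18]'

```text
time_s: 31.3
ee_pos: [0.5252, 0.2042, 0.118]
tool_rot: [[0.114, 0.993, 0.007], [0.994, -0.114, 0.002], [0.002, 0.007, -1.0]]
contact_force: [1.3, -0.3, -0.5]
finger_gap: 0.0505
grasp_force: 0.0
```

Request:
play_rows --offset '[[-0.1, 0, -0.2], [-0.3, 0, -0.4], [-0.5, 0, -0.6], [-0.7, 0, -0.8], [-0.84, 0, -1], [-0.84, 0, -1]]' --delta_rot '[[0, 0, 0], [0, 0, 0], [0, 0, 0], [0, 0, 0], [0, 0, 0], [0, 0, 0]]' --jaw '[1, 1, 1, 1, 1, 1]'

```text
time_s: 31.9
ee_pos: [0.5167, 0.1355, 0.1964]
tool_rot: [[0.116, 0.993, 0.004], [0.993, -0.116, 0.0], [0.001, 0.004, -1.0]]
contact_force: [-0.6, 0.5, 0.3]
finger_gap: 0.0002
grasp_force: 0.0
```

```bash
cat >> h.py <<'E'
def uz(u,z,v=0): return np.r_[(WELL["yellow"]+CX*u+CY*v)[:2],z]
E
python3 - <<'E'
from h import *
c=ctrl.capture("top"); t=cv2.resize(c["color"][140:225,140:245],(400,324),interpolation=2)
w=wrist()["color"]
d=ctrl.capture("scene")["color"][85:200,180:290]
cv2.imwrite("pics/w7.png",np.hstack([t,cv2.resize(d,(310,324),interpolation=2)]))
go(uz(0,.22),uz(112,.22),uz(.112,.145))
E
```

```text
t 32.05 p [0.5153 0.137  0.1935] gap -0.0001 F [ 0.3 -0.1 -0.3] g 0.0 rot [-0.0004 -0.0001 -0.0008]
[0.5157 0.1371 0.22  ] now-frame [ 0.002  0.004 -0.331] RT-frame [ 0.002  0.005 -0.331]
[111.8046 -12.464    0.22  ] now-frame [ 2.237000e+00  1.399998e+03 -1.253000e+00] RT-frame [   0. 1400.    0.]
[0.627  0.1245 0.145 ] now-frame [   -2.235 -1398.597     2.189] RT-frame [ 0.0000e+00 -1.3986e+03  9.3800e-01]
```

View pics/w7.png

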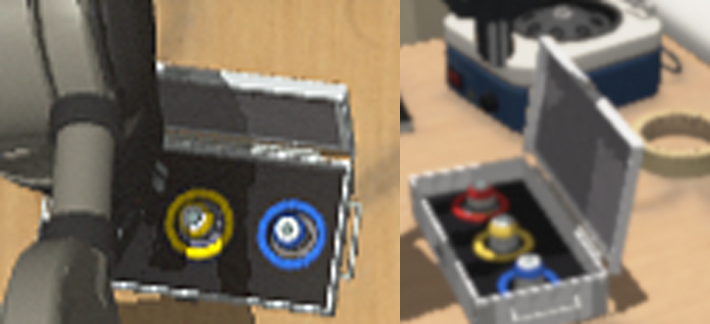

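All three objectives stand upright in their own wells in the scene view, with tops at about (480,190), (502,228) and (528,265) in the crop. Next I'll reach over the lid and pull it forward.

Request:
play_rows --offset '[[0, 0, -0.2], [0, 0, -0.4], [0, 0.2, -0.4], [0, 0.4, -0.4], [0, 0.6, -0.4], [0, 0.8, -0.4], [0, 1, -0.4]]' --delta_rot '[[0, 0, 0], [0, 0, 0], [0, 0, 0], [0, 0, 0], [0, 0, 0], [0, 0, 0], [0, 0, 0]]' --jaw '[1, 1, 1, 1, 1, 1, 1]'

```text
time_s: 32.75
ee_pos: [0.5953, 0.1285, 0.2246]
tool_rot: [[0.113, 0.994, -0.002], [0.994, -0.113, 0.0], [-0.0, -0.002, -1.0]]
contact_force: [0.2, -0.1, -0.2]
finger_gap: 0.0003
grasp_force: 0.0
```

Request:
play_rows --offset '[[0, 0.2, 0], [0, 0.4, 0], [0, 0.45, 0], [0, 0.45, 0], [0, 0.45, 0]]' --delta_rot '[[0, 0, 0], [0, 0, 0], [0, 0, 0], [0, 0, 0], [0, 0, 0]]' --jaw '[1, 1, 1, 1, 1]'

```text
time_s: 33.25
ee_pos: [0.6301, 0.1241, 0.2255]
tool_rot: [[0.113, 0.994, -0.002], [0.994, -0.113, 0.0], [-0.0, -0.002, -1.0]]
contact_force: [-1.1, 1.4, -0.3]
finger_gap: 0.0002
grasp_force: 0.0
```

Request:
play_rows --offset '[[0, 0, 0.2], [0, 0, 0.4], [0, 0, 0.6], [0, 0, 0.8], [0, 0, 1], [0, 0, 1], [0, 0, 1]]' --delta_rot '[[0, 0, 0], [0, 0, 0], [0, 0, 0], [0, 0, 0], [0, 0, 0], [0, 0, 0], [0, 0, 0]]' --jaw '[1, 1, 1, 1, 1, 1, 1]'

```text
time_s: 33.95
ee_pos: [0.6306, 0.124, 0.1466]
tool_rot: [[0.113, 0.994, -0.0], [0.994, -0.113, 0.0], [0.0, -0.0, -1.0]]
contact_force: [-0.9, 0.4, -0.6]
finger_gap: 0.0001
grasp_force: 0.0
```

```bash
python3 - <<'E'
from h import *
d=ctrl.capture("scene")["color"][60:200,180:320]
cv2.imwrite("pics/w8.png",cv2.resize(d,(500,500),interpolation=2))
go(uz(.112,.145)); s=ctrl.observe(); print("u",(s["ee_pos"]-WELL["yellow"])@CX)
E
```

```text
t 34.0 p [0.6311 0.124  0.1472] gap -0.0001 F [-0.   0.6  0.4] g 0.0 rot [ 0.0006 -0.0002 -0.0005]
[0.627  0.1245 0.145 ] now-frame [ 0.001 -0.051  0.027] RT-frame [ 0.001 -0.051  0.027]
u 0.11610386238798716
```

View pics/w8.png

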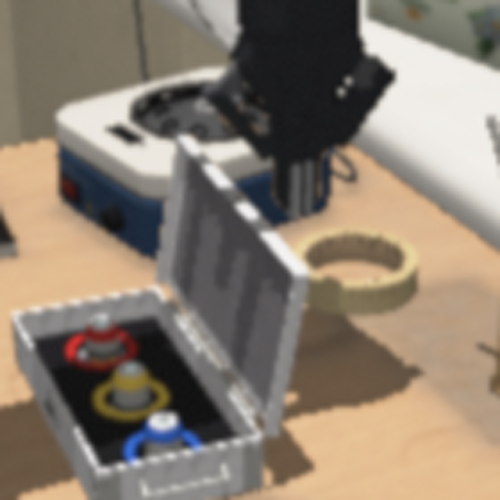

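Request:
play_rows --offset '[[0, -0.15, 0], [0, -0.3, 0.02], [0, -0.4, 0.02], [0, -0.5, 0.02], [0, -0.6, 0.02], [0, -0.7, 0.02], [0, -0.8, 0.03], [0, -0.8, 0.03]]' --delta_rot '[[0, 0, 0], [0, 0, 0], [0, 0, 0], [0, 0, 0], [0, 0, 0], [0, 0, 0], [0, 0, 0], [0, 0, 0]]' --jaw '[1, 1, 1, 1, 1, 1, 1, 1]'

```text
time_s: 34.8
ee_pos: [0.566, 0.1312, 0.1436]
tool_rot: [[0.113, 0.994, -0.001], [0.994, -0.113, 0.0], [-0.0, -0.001, -1.0]]
contact_force: [-0.2, 0.1, 0.0]
finger_gap: 0.0004
grasp_force: 0.0
```

```bash
python3 - <<'E'
from h import *
go(uz(.025,.135),uz(.009,.124),uz(-.004,.111)); s=ctrl.observe(); print("u",(s["ee_pos"]-WELL["yellow"])@CX)
d=ctrl.capture("scene")["color"][60:200,180:320]
cv2.imwrite("pics/w9.png",cv2.resize(d,(500,500),interpolation=2))
E
```

```text
t 34.8 p [0.566  0.1312 0.1436] gap 0.0004 F [-0.2  0.1  0. ] g 0.0 rot [-0.0007  0.0001 -0.0005]
[0.5405 0.1343 0.135 ] now-frame [ 0.002 -0.321  0.108] RT-frame [ 0.003 -0.321  0.107]
[0.5246 0.1361 0.124 ] now-frame [-0.    -0.2    0.138] RT-frame [ 0.    -0.2    0.138]
[0.5117 0.1376 0.111 ] now-frame [-0.    -0.162  0.163] RT-frame [-0.    -0.163  0.162]
u 0.050685940414849966
```

View pics/w9.png

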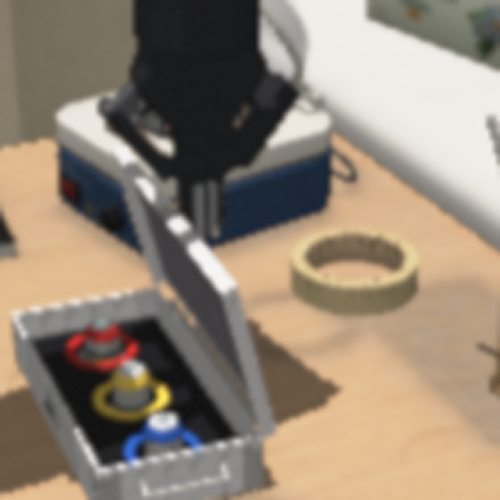

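The lid follows the finger and now leans forward of vertical. I'll keep along the arc.

Request:
play_rows --offset '[[0, -0.1, 0.02], [0, -0.2, 0.05], [0, -0.32, 0.1], [0, -0.42, 0.17], [0, -0.52, 0.24], [0, -0.6, 0.32], [0, -0.68, 0.4], [0, -0.68, 0.4]]' --delta_rot '[[0, 0, 0], [0, 0, 0], [0, 0, 0], [0, 0, 0], [0, 0, 0], [0, 0, 0], [0, 0, 0], [0, 0, 0]]' --jaw '[1, 1, 1, 1, 1, 1, 1, 1]'

```text
time_s: 35.65
ee_pos: [0.5117, 0.1373, 0.1106]
tool_rot: [[0.114, 0.994, -0.003], [0.994, -0.114, -0.0], [-0.001, -0.003, -1.0]]
contact_force: [-0.6, 0.1, -0.4]
finger_gap: 0.0001
grasp_force: 0.0
```

```bash
python3 - <<'E'
from h import *
go(uz(-.014,.0945),uz(-.021,.077),uz(-.024,.062)); s=ctrl.observe(); print("u",(s["ee_pos"]-WELL["yellow"])@CX)
d=ctrl.capture("scene")["color"][60:200,180:320]
cv2.imwrite("pics/w10.png",cv2.resize(d,(500,500),interpolation=2))
E
```

```text
t 35.65 p [0.5117 0.1373 0.1106] gap 0.0001 F [-0.6  0.1 -0.4] g 0.0 rot [-0.0014  0.0003 -0.0005]
[0.5018 0.1387 0.0945] now-frame [ 0.003 -0.124  0.201] RT-frame [ 0.003 -0.125  0.201]
[0.4948 0.1395 0.077 ] now-frame [ 0.    -0.087  0.219] RT-frame [ 0.    -0.087  0.219]
[0.4919 0.1398 0.062 ] now-frame [ 0.    -0.037  0.188] RT-frame [-0.    -0.038  0.188]
u -0.00401151042828578
```

View pics/w10.png

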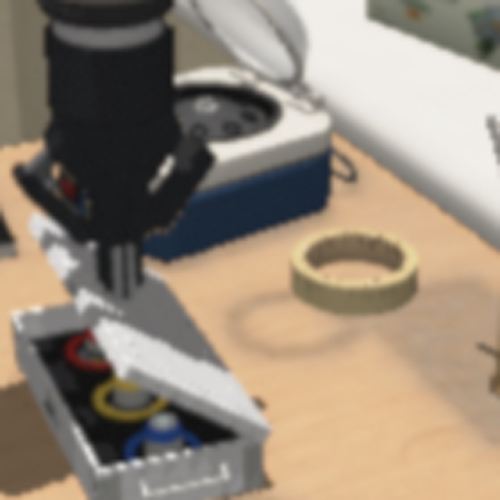

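The lid is well forward, resting under the finger. Following it down to shut.

Request:
play_rows --offset '[[0, -0.06, 0.1], [0, -0.12, 0.2], [0, -0.17, 0.31], [0, -0.21, 0.42], [0, -0.23, 0.5], [0, -0.25, 0.58], [0, -0.25, 0.62], [0, -0.25, 0.62]]' --delta_rot '[[0, 0, 0], [0, 0, 0], [0, 0, 0], [0, 0, 0], [0, 0, 0], [0, 0, 0], [0, 0, 0], [0, 0, 0]]' --jaw '[1, 1, 1, 1, 1, 1, 1, 1]'

```text
time_s: 36.5
ee_pos: [0.4932, 0.1394, 0.0616]
tool_rot: [[0.114, 0.994, -0.001], [0.994, -0.114, -0.0], [-0.0, -0.001, -1.0]]
contact_force: [-0.3, 0.0, 0.3]
finger_gap: 0.0002
grasp_force: 0.0
```

Request:
play_rows --offset '[[0, -0.1, 0], [0, -0.2, 0], [0, -0.2, 0.02], [0, -0.2, 0.035], [0, -0.2, 0.045], [0, -0.2, 0.045]]' --delta_rot '[[0, 0, 0], [0, 0, 0], [0, 0, 0], [0, 0, 0], [0, 0, 0], [0, 0, 0]]' --jaw '[1, 1, 1, 1, 1, 1]'

```text
time_s: 37.1
ee_pos: [0.4777, 0.1413, 0.0585]
tool_rot: [[0.114, 0.994, 0.0], [0.994, -0.114, 0.0], [0.0, 0.0, -1.0]]
contact_force: [-0.3, 0.1, -0.0]
finger_gap: 0.0
grasp_force: 0.0
```

Request:
play_rows --offset '[[0, 0, 0.01], [0, 0, 0.02], [0, 0, 0.025], [0, 0, 0.025]]' --delta_rot '[[0, 0, 0], [0, 0, 0], [0, 0, 0], [0, 0, 0]]' --jaw '[1, 1, 1, 1]'

```text
time_s: 37.5
ee_pos: [0.4778, 0.1413, 0.0579]
tool_rot: [[0.114, 0.994, 0.001], [0.994, -0.114, 0.0], [0.0, 0.001, -1.0]]
contact_force: [-2.8, 0.0, 13.3]
finger_gap: -0.0
grasp_force: 6.9
```

Request:
play_rows --offset '[[0, 0, -0.2], [0, 0, -0.4], [0, 0, -0.7], [0, 0, -1], [0, 0, -1]]' --delta_rot '[[0, 0, 0], [0, 0, 0], [0, 0, 0], [0, 0, 0], [0, 0, 0]]' --jaw '[1, 1, 1, 1, 1]'

```text
time_s: 38.0
ee_pos: [0.4794, 0.1416, 0.1394]
tool_rot: [[0.114, 0.993, 0.006], [0.994, -0.114, 0.001], [0.002, 0.006, -1.0]]
contact_force: [0.7, 0.1, -0.4]
finger_gap: 0.0
grasp_force: 0.0
```

Request:
play_rows --offset '[[0.2, 0, -0.2], [0.4, -0.2, -0.4], [0.6, -0.4, -0.6], [0.8, -0.6, -0.8], [1, -0.8, -0.8], [1, -0.8, -0.8]]' --delta_rot '[[0, 0, 0], [0, 0, 0], [0, 0, 0], [0, 0, 0], [0, 0, 0], [0, 0, 0]]' --jaw '[1, 1, 1, 1, 1, 1]'

```text
time_s: 38.6
ee_pos: [0.4215, 0.2295, 0.2002]
tool_rot: [[0.111, 0.994, -0.001], [0.994, -0.111, 0.0], [0.0, -0.001, -1.0]]
contact_force: [0.1, -0.5, -0.6]
finger_gap: -0.0001
grasp_force: 0.0
```

```bash
python3 - <<'E'
from h import *
c=ctrl.capture("scene"); d=c["color"]
# expected shut front edge of outer face
for v in (-.1055,0,.1055): print(proj(c,uz(-.056,.047,v)))
e=d.copy()
for v in (-.1055,0,.1055):
    a,b=proj(c,uz(-.056,.047,v)); cv2.circle(e,(int(round(a)),int(round(b))),1,(0,0,255),-1)
cv2.imwrite("pics/w11.png",cv2.resize(e[100:270,160:380],(800,600),interpolation=2))
for k in ("petri_dish","small_vial"):
    r=ctrl.trace(k,c)[0]; print(k,r["p"],r["extent"])
E
```

```text
(np.float64(206.3709327429497), np.float64(190.0886294813216))
(np.float64(193.16150140009108), np.float64(165.68786472521364))
(np.float64(181.7933473113299), np.float64(144.6883495734115))
petri_dish 0.68 [320.2, 220.7, 370.2, 258.9]
small_vial 0.85 [240.8, 226.8, 256.9, 250.6]
```

View pics/w11.png

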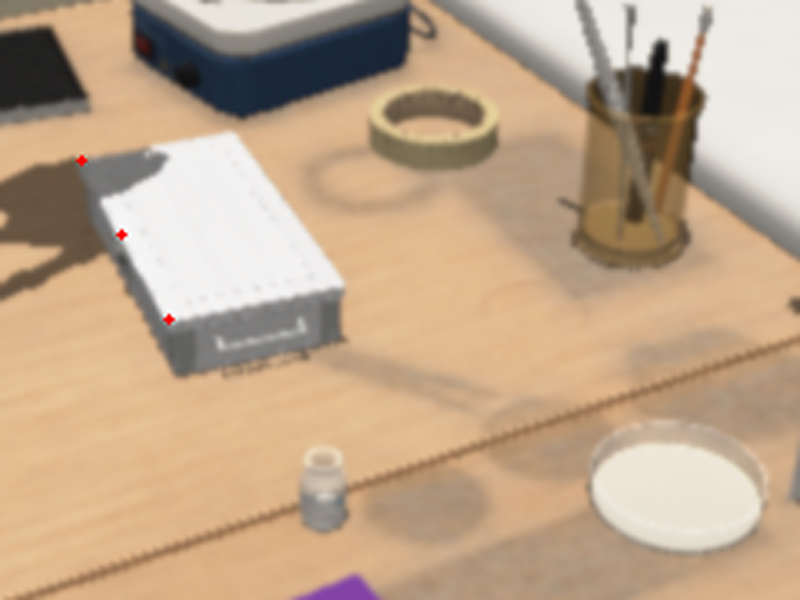

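The lid's front edge lies on the markers for fully shut, at (82,160), (122,235) and (168,320) in the crop. The press met 13 N at the height of a shut lid. The vial and the dish haven't moved.

```bash
python3 -c "
from cell import ctrl
print(ctrl.job_done())"
```

```text
the job is handed in; nothing more can be done
None
```

The three objectives stand upright in the wells of their own colour, the case lid is shut, and the Petri dish and vial are where they were; I handed the job in at about 39 s.

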